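# Pin the shelf rail into its corner brace

### The job

Slide the oak rail end fully home into the chrome corner brace so that the three eyes line up, then take the steel pin with the orange grip out of the peg pot and lower it through the upper, middle and lower eyes until its collar sits flat on the upper eye. Keep hold of the pin until it has come out below the lowest eye, then let go of it; leave the two wooden dowels in the pot and everything else on the panel as they are.

Things in the scene. Friction and masses are not known exactly. Their poses are not given: they have to be found in the camera images.
- rail (a joint): how far the oak rail end has been slid towards the brace, in m: 0 is fully drawn back, 0.050 is fully home against its stop, where its eye lies exactly between the two eyes of the brace. It slides stiffly (about 2.5 to 4 N) along the +x axis of top_eye and stays where it is left, but a badly off-centre pin can push it back.
- rail_fin (a point): centre of the blue plastic fin on top of the oak rail end (moves with it). The fin is 24 mm long (x, the sliding direction), 14 mm thick (y) and 46 mm tall; its foot stands on the oak block's flat top 23 mm below this point; the block is 72 mm long and 44 mm wide. Axes as top_eye. Pinch the fin across y and move it along +x. When home it stands 82 mm from the eyes' axis.
- rail_eye (a point): centre of the top face of the 8 mm thick brass eye plate (55 x 40 mm) that sticks out of the oak rail end; it has a 17 mm hole on the vertical axis here, with a 2 mm chamfer, and is the middle eye when the rail is home (36 mm below top_eye).
- top_eye (a point): centre of the hole at the top face of the upper chrome eye of the corner brace, 112 mm above the underside of the fixed 200 x 80 x 10 mm board that carries it (the board lies on a 4 mm panel). Hole 17 mm, 2 mm chamfer, plate 8 mm thick, 55 x 44 mm. x points along the rail's sliding direction, towards the brace's upright back plate (60 mm wide, level with the upper eye's top, its near face 27 mm beyond the hole's centre), z up. The brace does not move.
- low_eye (a point): centre of the hole at the underside of the lower chrome eye (8 mm thick, same 17 mm hole with 2 mm chamfer), 80 mm straight below top_eye; the board's surface is 22 mm below this point. Axes as top_eye.
- pin_grip (a point): centre of the orange round grip (20 mm diameter, 50 mm tall) of the steel pin, the place to grasp it. The pin is 151 mm long over all: from its foot a 10 mm long taper (7 to 14 mm diameter), a 14 mm shaft up to 95 mm, a collar 26 mm wide and 6 mm thick, then the grip. z runs along the pin from foot to grip. 0.14 to 0.24 kg.
- pin_tip (a point): the foot of the pin, on its axis, 126 mm below pin_grip.
- pin_collar (a point): underside of the pin's collar, on its axis, 31 mm below pin_grip; it rests on top_eye when the pin is fully home (the foot is then 15 mm below low_eye).
- pot_top (a point): centre of the top of the fixed peg pot, an oak block 130 (its x) x 56 x 60 mm with three 16.5 mm sockets, 48 mm deep, in a row along x at -42, 0 and +42 mm. The pin stands upright in one of them, the dowels in the other two.
- dowel_a: plain pale wooden dowel 14 mm thick and 100 mm long standing in a socket of the pot; origin at its foot. Not needed, leave it.
- dowel_b: second such dowel. Leave it.
- chuck_key: steel T-shaped drill chuck key 110 mm long lying flat (22 mm high); origin under its middle. Leave it.
- spare_brace: spare chrome L-shaped corner brace, 80 x 40 mm legs, 80 mm high; origin under its lying leg. Leave it.
- depth_gauge: steel depth gauge 130 mm long with a black turning knob, 36 mm high; origin under its middle. Leave it.
- screwdriver: screwdriver lying flat; origin under its middle. Leave it.
- hammer: hammer lying flat; origin under its middle. Leave it.
- mug: blue mug 90 mm tall, 80 mm wide; origin under its foot. Leave it.
- red_box: fixed red plastic box, 120 x 170 mm and 55 mm high, with a shut hinged lid and a knob; origin under its middle. Leave it.
- red_lid (a joint): opening angle of the red box's lid, rad: 0 shut. Leave it shut.
Things that resemble listed ones, but are neither listed nor needed, are in the scene too. Leave any blue look-alike of the part that bears pin_grip alone.

How it is judged:
By the outcome, as a careful person would: the job done as asked, in the order asked, and still so for the second after the job is handed in, with the robot touching nothing.
It also fails if it takes over 67 s, if anything falls off the work surface, if the arm or the gripper's body presses on something with over 40 N, if the wrist force passes 120 N, or if a joint passes its speed limit or range.

### The arm

A 6-joint arm with a two-finger parallel gripper is mounted at the origin on the work surface. World frame = base frame: x ahead of the robot, y to its left, z up, the work surface at z = 0. Lengths are in mm, angles in rad, forces in N, time in s.
With the tool pointing down it reaches from about 400 to 925 mm from the base axis. Payload 12.5 kg.
Tool frame: the origin (TCP) lies midway between the tips of the shut fingers; the grasp point (between the pads) lies 19 mm behind it; y points along the fingers, x is the direction in which the jaws open and shut, and the axes are right-handed (so a half turn about y gives the same grasp; the last joint's range is limited). The gripper opens to 95 mm and grips with 3 to 60 N. Pads are 20 mm wide; open, the fingers measure 119 mm over their backs; the gripper's body (75 mm by 180 mm) begins 59 mm behind the grasp point.
Start: joints at [1.182, 0.491, 1.559, -0, 1.092, -0.106], TCP at [174.386, 600.197, 214.661] pointing down, gripper open.
Joint ranges: [-3.1, 3.1], [-0.84, 2.19], [0.05, 2.79], [-1.13, 4.28], [0.06, 2.93], [-2.69, 2.69]. Speed limits (rad/s): [2.22, 2.22, 2.79, 3.14, 3.14, 3.14].

### API

Orientations are given as [roll, pitch, yaw] about the fixed x, y, z axes, in that order (R = Rz(yaw) Ry(pitch) Rx(roll)).
In Python, from cell import env, vision, job gives the robot as it stands.
- The arm moves only by the shell command python3 -m crank 'ROWS' [OPENING]. ROWS is JSON, a list of rows, each a list of 6 numbers: the shift along the tool's x, y, z in mm, then the turn, a rotation vector about the tool's x, y, z in degrees. In form: [[x, y, z, rx, ry, rz], ...]. A call has 1 to 5 rows; each row is the pose to reach, as a shift and turn from the pose measured when the call began, along the tool's axes at that moment; what a row does not reach only later rows make up. A row lasts 1/10 s, in which the tool goes at most 50 mm and 8.59 degrees, less where a joint would pass 70% of its speed; a pose out of reach is approached as far as the arm can. A call with a gripper value outside its range is refused whole. OPENING is the opening, from 0 (shut) to 1 (fully open), set as the call begins (- or left out, the last holds). The fingers move at their own pace and stop on an object; the grip force is fixed at half the most. Time passes only in rows, so rows that repeat a pose let the fingers close. It gives the time, the measured TCP pose, the force and the opening at its end, in the units of the state.
- env.state(): the state, without advancing time (a new reading comes with each control period).
- vision.read_camera(name): name is "scene" or "top" or "wrist"; returns (picture, depth): 400x640x3 uint8, blue, green, red; 400x640 float32, mm along the optical axis (not along the pixel's ray), 0 where there is no reading.
- vision.calibration(name): a dict with "vertical_fov" (degrees; the focal length in pixels is half the picture's height over the tangent of half this angle, whatever the lens; pixels are square), "cx", "cy" (the principal point, pixels), "pose" (4x4, takes a point from camera to world coordinates). Camera axes: x right, y down, z forward; pixel columns grow to the right and rows downward; lengths in mm; the calibration is good to about 2 mm. The wrist camera is an equidistant fisheye: a pixel r from the principal point sees the ray r / f radians off the axis. A picture is of the moment at which its call begins: read the wrist's pose just before it. calibration takes no time and is no camera call; for the wrist camera it gives the pose at the moment of the call.
- job.job_done(): hands the job in, once; it reports no verdict.
The state is a dict: "t": time; "joints": joint angles; "qvel": joint speeds; "tau": joint torques, N m; "eef_pos": TCP position; "tcp_rot": TCP orientation; "ft_force": force on the tool from outside, world axes, zero at the start; "moment": the same for the moment, N m; "opening": opening from 0.0 (shut) to 1.0 (fully open).
Only numpy, scipy, OpenCV 4.12 (cv2) and the standard library are available. Lean on these libraries where they do the work, as an engineer would, in place of code of your own. Each camera call takes 0.05 s, during which the arm holds its last target.

## Working session

There is one attempt and no reset: what is moved stays moved. The work goes in short steps, Python scripts to look and compute and a shell command to move; the robot and the scene stay as the last step left them, time stands still between calls to the robot, and variables do not carry over. Pictures are saved under pics/ and viewed, and the job is handed in when it is done.

```bash
ls; mkdir -p pics; cat > h.py <<'E'
import numpy as np, cv2
from cell import env, vision, job
from scipy.spatial.transform import Rotation as R
def grab(n,tag):
    c=vision.calibration(n); p,d=vision.read_camera(n)
    np.savez(f'pics/{tag}.npz',p=p,d=d,pose=c['pose'],fov=c['vertical_fov'],cx=c['cx'],cy=c['cy'])
    cv2.imwrite(f'pics/{tag}.png',p); return L(tag)
def L(tag):
    z=np.load(f'pics/{tag}.npz'); return {k:z[k] for k in z}
def ray(c,u,v,fish=False):
    f=200/np.tan(np.radians(c['fov'])/2); x=(u-c['cx']);y=(v-c['cy'])
    if fish:
        r=np.hypot(x,y); t=r/f; d=np.array([np.sin(t)*x/max(r,1e-9),np.sin(t)*y/max(r,1e-9),np.cos(t)])
    else: d=np.array([x/f,y/f,1])
    return c['pose'][:3,3], c['pose'][:3,:3]@d
def onz(c,u,v,z,fish=False):
    o,d=ray(c,u,v,fish); return o+d*(z-o[2])/d[2]
def dep(c,u,v):  # pinhole via depth
    o,d=ray(c,u,v); return o+d*c['d'][int(round(v)),int(round(u))]
def T():
    s=env.state(); return np.array(s['eef_pos']), R.from_euler('xyz',s['tcp_rot']).as_matrix()
def rel(target,Rt=None):
    p,r=T(); print('shift',np.round(r.T@(np.array(target)-p),1))
    if Rt is not None: print('turn',np.round(np.degrees(R.from_matrix(r.T@Rt).as_rotvec()),2))
E
python3 - <<'E'
from h import *
for n in ('scene','top','wrist'):
    c=grab(n,n+'0'); print(n,c['p'].shape,c['fov'],c['cx'],c['cy'],c['pose'].round(2).tolist())
s=env.state();print(s)
print(T()[1].round(3))
E
```

```text
pics
scene (400, 640, 3) 56.573472111362776 312.94005319213977 197.38275535405387 [[-0.4, 0.72, -0.57, 1211.99], [0.91, 0.31, -0.26, 238.99], [-0.01, -0.62, -0.78, 1008.68], [0.0, 0.0, 0.0, 1.0]]
top (400, 640, 3) 50.74924257375266 319.4577366832788 199.33936114565574 [[0.02, -0.99, 0.16, 373.12], [-1.0, -0.03, -0.01, -58.22], [0.02, -0.16, -0.99, 1264.23], [0.0, 0.0, 0.0, 1.0]]
wrist (400, 640, 3) 65.70646984690485 325.20101609677755 195.2178510478479 [[0.28, 0.92, 0.27, 99.35], [0.96, -0.27, -0.08, 621.33], [-0.0, 0.28, -0.96, 384.61], [0.0, 0.0, 0.0, 1.0]]
{'t': 0.15, 'joints': array([ 1.18237274e+00,  4.91410577e-01,  1.55928421e+00, -3.65614936e-05,
        1.09170043e+00, -1.05546945e-01]), 'qvel': array([ 1.50089403e-05, -1.86244914e-03, -2.96121267e-03, -1.06563833e-05,
        5.94803971e-04,  4.72029368e-04]), 'tau': array([ 3.95754527e-03, -6.12901139e+01, -2.58278704e+01,  6.94081723e-02,
        4.72978258e-02, -5.81720519e-05]), 'eef_pos': array([174.3412569 , 600.01936877, 214.21122003]), 'tcp_rot': array([-1.57074403e+00,  8.01510636e-04,  1.28793658e+00]), 'ft_force': array([-1.0708627 ,  1.05632799, -0.48085735]), 'moment': array([ 0.02294924,  0.02229453, -0.02925329]), 'opening': 0.9969899025143386}
[[ 0.279 -0.    -0.96 ]
 [ 0.96  -0.001  0.279]
 [-0.001 -1.     0.   ]]
```

View pics/scene0.png

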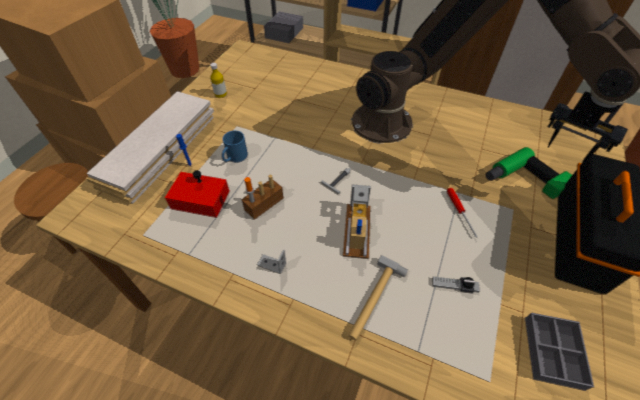

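View pics/top0.png

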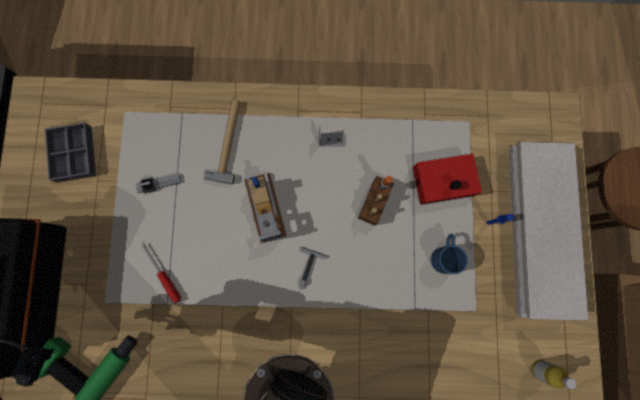

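View pics/wrist0.png

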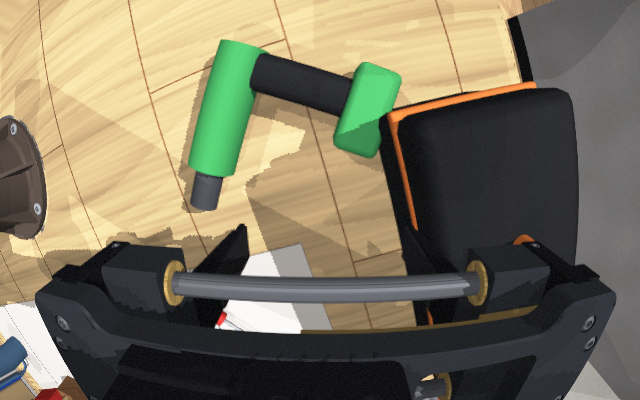

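The scene view shows the rail fixture with its blue fin at about (360,225), the pot at (262,195) with an orange grip at (249,184), and a blue look-alike pin at (184,150). The top view shows the fin at (255,181), the chrome eye at (266,225) and the orange grip at (388,181). I'll enlarge these and measure.

```bash
python3 - <<'E'
from h import *
a=L('top0')['p'];b=L('scene0')['p']
t1=cv2.resize(a[160:260,230:410],None,fx=4.4,fy=4.4,interpolation=2)[:300]
x=cv2.resize(a[165:250,235:295],(400,567),interpolation=2)
y=cv2.resize(a[165:250,350:410],(400,567),interpolation=2)
cv2.imwrite('pics/topc.png',np.hstack([x,y]))
x=cv2.resize(b[165:265,325:395],(400,571),interpolation=2)
y=cv2.resize(b[165:235,230:295],(400,571),interpolation=2)
cv2.imwrite('pics/scenec.png',np.hstack([x,y]))
for n in('top','scene'):
    c=L(n+'0');h=cv2.cvtColor(c['p'],cv2.COLOR_BGR2HSV)
    for nm,lo,hi in(('blue',(105,120,40),(130,255,255)),('orange',(4,170,90),(16,255,255))):
        m=cv2.inRange(h,lo,hi);k,l,s,ce=cv2.connectedComponentsWithStats(m)
        for i in range(1,k):
            if s[i,4]>=8:
                u,v=ce[i]; print(n,nm,s[i],ce[i].round(1),dep(c,u,v).round(1))
E
```

```text
top blue [252 177   7  10  43] [255.2 181.4] [601.  103.2 133.9]
top blue [488 214  26  10 127] [502.2 218.7] [ 516.8 -575.4  123.2]
top blue [444 247   8   5  11] [446.8 248.5] [ 437.4 -453.8   19.3]
top blue [432 250  17  23 120] [439.8 261.6] [ 397.1 -409.7   93.9]
top blue [457 250   9   9  26] [461.1 253.7] [ 421.1 -479.7   64.9]
top blue [459 259   8  11  25] [462.5 263.4] [ 393.9 -480.2   72.4]
top orange [384 177   8   7  37] [387.5 179.9] [ 607.6 -252.7  167.6]
scene blue [348   0  35  11 267] [364.9   3.6] [-1369.1  -522.9  -172.6]
scene blue [176 134  15  31 115] [182.7 146.3] [ 524.2 -579.7  102.2]
scene blue [227 136  12  15  31] [232.1 143.2] [ 386.1 -474.9   37.2]
scene blue [232 146   4   5   8] [233.4 148.1] [ 439.2 -428.8   75.5]
scene blue [233 153   5   7  16] [234.8 155.8] [ 439.6 -430.5   36.6]
scene blue [357 220   5  14  49] [358.9 225.8] [616.3 107.6 130.3]
scene orange [ 151   18   48   58 1073] [179.4  37.9] [ -810.8 -1762.7  -400.7]
scene orange [  15  163   72   54 2351] [ 47.9 188.2] [  710.5 -1317.2  -271. ]
scene orange [577 163   5  26  36] [578.1 172.6] [167.9 667.1 145.9]
scene orange [164 171  29  30  61] [175.2 182.4] [ 651.4 -529.7   65.5]
scene orange [620 171  14  51 357] [627.3 194.9] [316.8 738.2 239.6]
scene orange [245 177   7  14  67] [248.1 183.5] [ 619.6 -249.6  154.1]
scene orange [273 182   8  11  42] [276.1 187.7] [ 536.  -206.2   63.7]
scene orange [244 187  27  21 164] [259.4 197.6] [ 597.7 -234.8   67.8]
scene orange [447 188   9   5  12] [451.5 189.2] [278.5 331.8  28.5]
scene orange [366 208   3  11  26] [367.2 213. ] [478.3  98.3  14.5]
scene orange [348 249  12   7  64] [354.1 252.3] [634.2 109.   11.3]
scene orange [578 251  62  26 199] [610.1 265.1] [485.2 741.9 145.6]
```

View pics/topc.png

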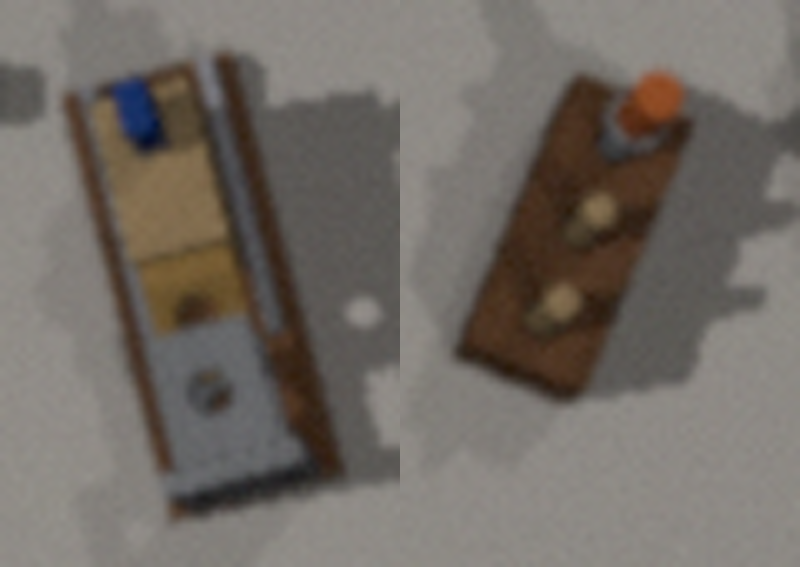

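View pics/scenec.png

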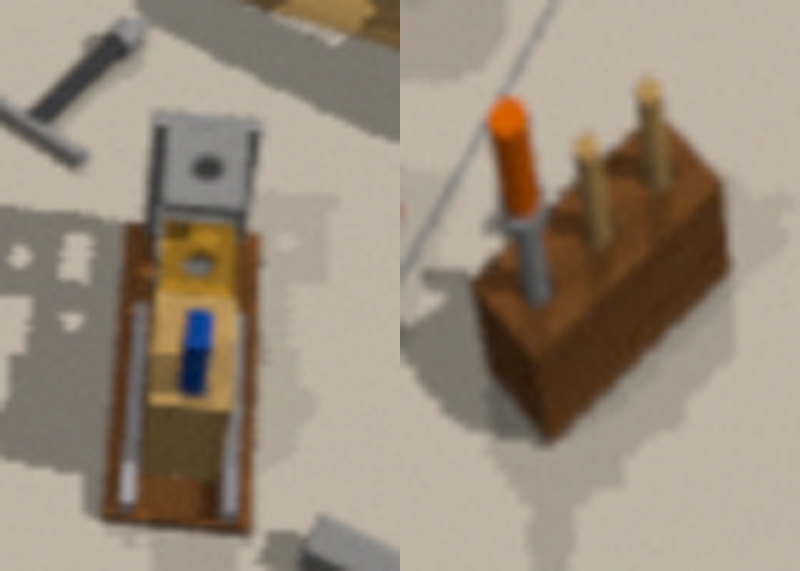

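The crops confirm three things:
- The orange-gripped pin stands in the pot's end socket. Its collar and steel shaft are visible, and the two dowels are beside it.
- The blue pin at (184,150) in the scene view lies on the white stack, so it is the look-alike and I'll leave it.
- The fin and the upper eye hole are clear.

Next I'll work out the geometry.

```bash
python3 - <<'E'
from h import *
t=L('top0');s=L('scene0')
tp=lambda x,y:(235+x/6.667-.4,165+y/6.667-.4)
sc=lambda x,y:(325+x/5.714-.4,165+y/5.71-.4)
print('eye top',onz(t,*tp(210,388),116).round(1),'scene',onz(s,*sc(208,168),116).round(1))
print('pin top', onz(t,387.9+1,179.3,167).round(1),onz(s,247.7,182.0,167).round(1))
# chrome/board direction via top: board corners z=14
c=[onz(t,*tp(*q),14) for q in((70,95),(175,520),(340,470),(228,55))]
print(np.round(c,1)); e=c[0]-c[1];print(np.degrees(np.arctan2(e[1],e[0])),np.linalg.norm(e)); e=c[3]-c[2];print(np.degrees(np.arctan2(e[1],e[0])),np.linalg.norm(e))
# depth samples
for nm,q in dict(finTop=(133,98),block=(170,200),brass=(170,270),eye=(180,360)).items():print(nm,dep(t,*tp(*q)).round(1))
for nm,q in dict(finTop=(200,320),block=(215,390),brass=(215,230),eye=(180,190),rear=(180,150)).items():print('s',nm,dep(s,*sc(*q)).round(1))
# pin collar region scene
for v in range(178,192,2): print(v,dep(s,248,v).round(0))
E
```

```text
eye top [490.3  70.6 116. ] scene [491.8  71.7 116. ]
pin top [ 609.4 -256.5  167. ] [ 623.7 -246.5  167. ]
[[632.3 151.   14. ]
 [441.8  95.   14. ]
 [465.7  22.9  14. ]
 [652.7  80.4  14. ]]
16.400459637755347 198.50803395905857
17.096060805977388 195.66119090793302
finTop [606.1 104.7 137.3]
block [572.5  94.   89.2]
brass [543.7  93.6  81.2]
eye [ 373.1  -58.2 1264.2]
s finTop [599.8 103.7 132.2]
s block [608.7 118.8  89.9]
s brass [504.4  83.4  82. ]
s eye [511.9  62.9 115.5]
s rear [485.2  53.3 115.1]
178 [ 607. -256.  164.]
180 [ 616. -250.  166.]
182 [ 620. -248.  163.]
184 [ 621. -249.  153.]
186 [ 622. -250.  145.]
188 [ 623. -251.  136.]
190 [ 622. -254.  123.]
```

```bash
cat >> h.py <<'E'
TH=16.7
def Rx(deg): # tool x at world azimuth deg, y down
    a=np.radians(deg);x=np.array([np.cos(a),np.sin(a),0]);y=np.array([0,0,-1.]);return np.stack([x,y,np.cross(x,y)],1)
E
python3 -c "
from h import *
rel([603,104,215],Rx(106.7))"
```

```text
shift [-3.567e+02 -5.000e-01 -5.501e+02]
turn [-2.000e-02 -3.291e+01 -4.000e-02]
```

```bash
python3 -m crank '[[-357,0,-550,0,-33,0],[-357,0,-550,0,-33,0],[-357,0,-550,0,-33,0],[-357,0,-550,0,-33,0],[-357,0,-550,0,-33,0]]' 1; python3 -c "
from h import *
rel([603,104,215],Rx(106.7))"
```

```text
t: 0.65
eef_pos: [332.6, 416.9, 214.5]
tcp_rot: [-1.57, 0.001, 1.869]
ft_force: [1.2, 0.8, 0.5]
opening: 1.0
shift [-3.786e+02 -3.000e-01 -1.665e+02]
turn [-0.03  0.4  -0.04]
```

```bash
python3 -m crank '[[-379,0,-166,0,0,0],[-379,0,-166,0,0,0],[-379,0,-166,0,0,0],[-379,0,-166,0,0,0],[-379,0,-166,0,0,0]]' 1; python3 -c "
from h import *
rel([603,104,215],Rx(106.7))"
```

```text
t: 1.15
eef_pos: [495.9, 227.0, 214.7]
tcp_rot: [-1.57, 0.001, 1.869]
ft_force: [0.6, 1.1, -0.2]
opening: 0.996
shift [-149.1   -0.3  -66.2]
turn [-0.04  0.4  -0.03]
```

```bash
python3 -m crank '[[-149,0,-66,0,0,0],[-149,0,-66,0,0,0],[-149,0,-66,0,0,0],[-149,0,-66,0,0,0],[-149,0,-66,0,0,0]]' 1; python3 -c "
from h import *
grab('wrist','w1');print(T())"
```

```text
t: 1.65
eef_pos: [603.6, 102.3, 214.0]
tcp_rot: [-1.569, 0.0, 1.866]
ft_force: [-0.9, 0.5, -0.9]
opening: 0.996
(array([602.56321511, 103.66281931, 214.15732145]), array([[-2.92589157e-01, -1.54693829e-03, -9.56236996e-01],
       [ 9.56238235e-01, -6.30393640e-04, -2.92588516e-01],
       [-1.50189342e-04, -9.99998605e-01,  1.66368788e-03]]))
```

View pics/w1.png

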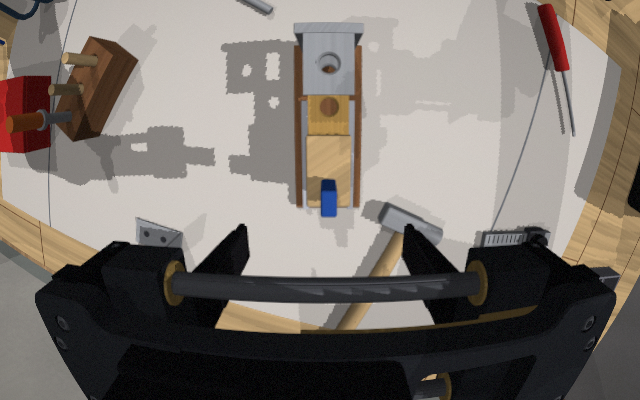

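The wrist view shows the fin top at about (328,186) centred between the fingers, with the brass eye at (329,106) and the upper chrome eye at (329,62).

```bash
python3 - <<'E'
from h import *
c=L('w1');p=c['p'];h=cv2.cvtColor(p,cv2.COLOR_BGR2HSV)
m=cv2.inRange(h,(105,120,40),(130,255,255)); m[:, :300]=0;m[:,360:]=0
ys,xs=np.where(m);print('fin box',xs.min(),xs.max(),ys.min(),ys.max())
for u,v in((328,184),(328,190),(315,150),(345,150),(320,112),(305,75),(350,75),(300,190)):
    print(u,v,c['d'][v,u])
cr=p[15:225,285:375]; cv2.imwrite('pics/w1c.png',cv2.resize(cr,None,fx=2.8*1,fy=2.8,interpolation=2))
# bright fin top v. front face
print(h[178:218:3,328])
E
```

```text
fin box 321 336 180 216
328 184 282.20984
328 190 263.14297
315 150 296.3956
345 150 295.329
320 112 293.0813
305 75 249.8282
350 75 248.66644
300 190 384.19727
[[ 18  84 139]
 [110 188  68]
 [110 222  69]
 [111 198  71]
 [110 195  89]
 [110 198 152]
 [110 198 156]
 [111 197 155]
 [110 198 156]
 [110 191 156]
 [111 195 156]
 [110 193 157]
 [110 199 158]
 [113  29 151]]
```

View pics/w1c.png

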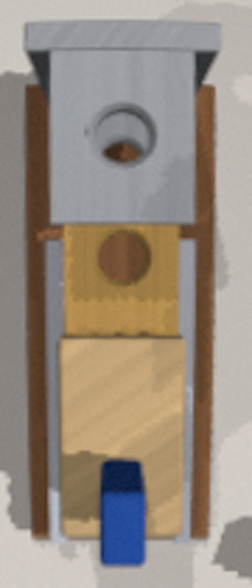

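```bash
python3 - <<'E'
from h import *
c=L('w1')
w=lambda u,v,z:onz(c,u,v,z,True)
fin=w(328.5,203.5,134);eye=w(328.8,62.6,116);mid=w(328.8,106.5,80)
print('fin',fin.round(1),w(328.5,191,134).round(1),w(328.5,216.3,134).round(1),'eye',eye.round(1),'mid',mid.round(1))
for a,b in((fin,eye),(mid,eye),(fin,mid)):
    d=a-b;print(np.hypot(d[0],d[1]),np.degrees(np.arctan2(d[1],d[0])))
f=lambda x,y:(285+x/2.8,15+y/2.8)
for q in((50,222,116),(195,222,116),(28,25,116),(218,25,116),(33,535,14),(208,535,14),(27,90,14),(214,90,14)):
    print(q,w(*f(*q[:2]),q[2]).round(1))
E
```

```text
fin [604.2 104.4 134. ] [593.7 101.2 134. ] [615.2 107.8 134. ] eye [489.8  69.8 116. ] mid [526.2  81.3  80. ]
119.47341332723249 16.809913571469917
38.1307081917456 17.524579079685985
81.34706166494915 16.47492727912341
(50, 222, 116) [522.7  56.7 116. ]
(195, 222, 116) [509.7  99.  116. ]
(28, 25, 116) [464.2  31.7 116. ]
(218, 25, 116) [447.   87.4 116. ]
(33, 535, 14) [655.1  79.4  14. ]
(208, 535, 14) [632.1 154.9  14. ]
(27, 90, 14) [467.8  22.2  14. ]
(214, 90, 14) [444.7  97.5  14. ]
```

```bash
python3 -c "
from h import *
rel([604,104.4,96],Rx(106.8))"
```

```text
shift [  0.3 118.2  -1.8]
turn [-0.1   0.21 -0.01]
```

```bash
python3 -m crank '[[0.3,40,-1.8,0,0.2,0],[0.3,80,-1.8,0,0.2,0],[0.3,118,-1.8,0,0.2,0],[0.3,118,-1.8,0,0.2,0],[0.3,118,-1.8,0,0.2,0]]' 1;python3 -m crank '[[0,0,0,0,0,0],[0,0,0,0,0,0],[0,0,0,0,0,0],[0,0,0,0,0,0],[0,0,0,0,0,0]]' 0; python3 -c "
from h import *
grab('wrist','w2')
print(T())
rel([604,104.4,96],Rx(106.8))"
```

```text
t: 2.2
eef_pos: [603.6, 105.6, 96.9]
tcp_rot: [-1.569, -0.0, 1.866]
ft_force: [-0.8, 0.7, -0.2]
opening: 1.0
t: 2.7
eef_pos: [603.7, 105.6, 97.3]
tcp_rot: [-1.569, 0.0, 1.865]
ft_force: [0.8, -0.5, 0.3]
opening: 0.637
(array([603.7034562 , 105.50733616,  97.16792346]), array([[-2.90393312e-01, -1.80190773e-03, -9.56905679e-01],
       [ 9.56907375e-01, -5.31038192e-04, -2.90392826e-01],
       [ 1.51076163e-05, -9.99998236e-01,  1.87846873e-03]]))
shift [-1.1  1.2  0. ]
turn [-0.11  0.08  0.  ]
```

View pics/w2.png

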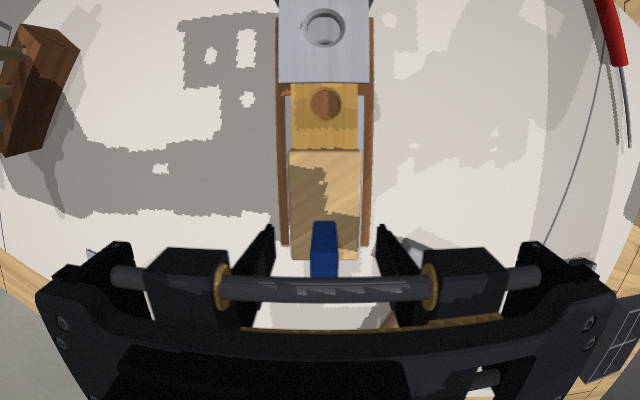

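The fin is between the closing fingers, which are at about (265,230) and (385,230). I'll keep closing.

```bash
python3 -m crank '[[-1,0,0,0,0,0],[-1,0,0,0,0,0],[-1,0,0,0,0,0],[-1,0,0,0,0,0],[-1,0,0,0,0,0]]' 0;python3 -m crank '[[0,0,0,0,0,0],[0,0,0,0,0,0],[0,0,0,0,0,0],[0,0,0,0,0,0],[0,0,0,0,0,0]]' 0;python3 -m crank '[[0,0,0,0,0,0],[0,0,0,0,0,0],[0,0,0,0,0,0]]' 0; python3 -c "
from h import *
print(T())
rel([604,104.4,96],Rx(106.8))"
```

```text
t: 3.25
eef_pos: [603.9, 104.6, 97.1]
tcp_rot: [-1.569, -0.0, 1.866]
ft_force: [0.3, 0.3, 0.6]
opening: 0.171
t: 3.75
eef_pos: [603.9, 104.8, 97.2]
tcp_rot: [-1.569, -0.0, 1.866]
ft_force: [-1.5, 4.9, 0.6]
opening: 0.142
t: 4.05
eef_pos: [603.9, 104.8, 97.2]
tcp_rot: [-1.569, -0.0, 1.866]
ft_force: [-0.1, 3.0, 0.8]
opening: 0.146
(array([603.87188341, 104.81149115,  97.15111935]), array([[-2.90468121e-01, -2.00981509e-03, -9.56882559e-01],
       [ 9.56884611e-01, -2.61278773e-04, -2.90468195e-01],
       [ 3.33774261e-04, -9.99997946e-01,  1.99905429e-03]]))
shift [-0.4  1.2 -0. ]
turn [-0.11  0.09  0.02]
```

```bash
python3 -m crank '[[-0.2,0,8,0,0,0],[-0.2,0,16,0,0,0],[-0.2,0,24,0,0,0],[-0.2,0,30,0,0,0],[-0.2,0,34,0,0,0]]' 0;python3 -m crank '[[0,0,1,0,0,0],[0,0,1.5,0,0,0],[0,0,2,0,0,0]]' 0; python3 -c "
from h import *
p,r=T();print(p,(p-[603.87,104.81,97.15])@r)"
```

```text
t: 4.55
eef_pos: [571.3, 94.9, 97.1]
tcp_rot: [-1.569, -0.0, 1.865]
ft_force: [2.2, 5.7, -3.1]
opening: 0.144
t: 4.85
eef_pos: [569.6, 94.4, 97.2]
tcp_rot: [-1.57, -0.0, 1.865]
ft_force: [2.5, 4.9, -1.7]
opening: 0.145
[569.64172688  94.35297857  97.1751242 ] [-6.51574791e-02  6.41437605e-03  3.57899472e+01]
```

```bash
python3 -m crank '[[0,0,1,0,0,0],[0,0,2,0,0,0]]' 0;python3 -m crank '[[0,0,1,0,0,0],[0,0,1.5,0,0,0]]' 0; python3 -m crank '[[0,0,1.5,0,0,0],[0,0,1.5,0,0,0]]' 0;python3 -c "
from h import *
p,r=T();print(p,(p-[603.87,104.81,97.15])@r)"
```

```text
t: 5.05
eef_pos: [568.0, 93.8, 97.1]
tcp_rot: [-1.57, -0.0, 1.865]
ft_force: [1.8, 4.5, -1.2]
opening: 0.147
t: 5.25
eef_pos: [567.7, 93.8, 97.2]
tcp_rot: [-1.573, -0.0, 1.865]
ft_force: [8.1, 8.4, -5.3]
opening: 0.143
t: 5.45
eef_pos: [567.8, 93.8, 97.2]
tcp_rot: [-1.576, -0.0, 1.865]
ft_force: [7.7, 8.4, -4.5]
opening: 0.148
[567.75449076  93.75176935  97.2335672 ] [-0.1054702  -0.28208734 37.76944213]
```

```bash
python3 -m crank '[[0,0,2,0,0,0],[0,0,3,0,0,0],[0,0,3,0,0,0]]' 0;python3 -c "
from h import *
p,r=T();print(p,(p-[603.87,104.81,97.15])@r)
grab('wrist','w3')"
```

```text
t: 5.75
eef_pos: [567.5, 93.7, 97.3]
tcp_rot: [-1.582, 0.0, 1.865]
ft_force: [12.8, 10.7, -9.2]
opening: 0.145
[567.45896366  93.66364538  97.30836665] [-0.11758043 -0.57980875 38.07466172]
```

View pics/w3.png

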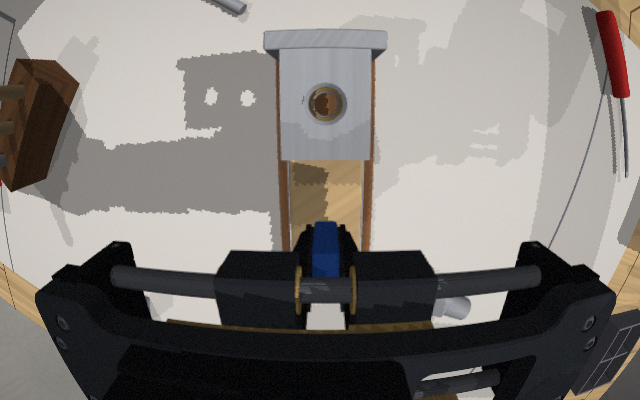

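The rail stopped hard after 37.8 mm of travel. The predicted distance to home was about 37.5 mm, and the upper hole at (325,103) now shows the brass eye under it. I'll release.

```bash
python3 -m crank '[[0,0,0,0,0,0],[0,0,0,0,0,0],[0,0,0,0,0,0],[0,0,0,0,0,0]]' 0.6; python3 -m crank '[[0,0,0,0,0,0],[0,0,0,0,0,0],[0,-50,0,0,0,0],[0,-100,0,0,0,0],[0,-130,0,0,0,0]]' 0.6;python3 -c "
from h import *
print(T()[0])
grab('wrist','w4');rel([610,-255,230],Rx(106.8))"
```

```text
t: 6.2
eef_pos: [567.3, 93.4, 97.3]
tcp_rot: [-1.581, 0.001, 1.865]
ft_force: [-0.1, -0.5, -0.4]
opening: 0.423
t: 6.7
eef_pos: [566.5, 93.1, 230.8]
tcp_rot: [-1.585, 0.001, 1.865]
ft_force: [0.4, 0.2, -0.5]
opening: 0.598
[566.50997314  93.05400358 230.83643398]
shift [-345.5    4.4   60.5]
turn [ 1.09  0.04 -0.15]
```

View pics/w4.png

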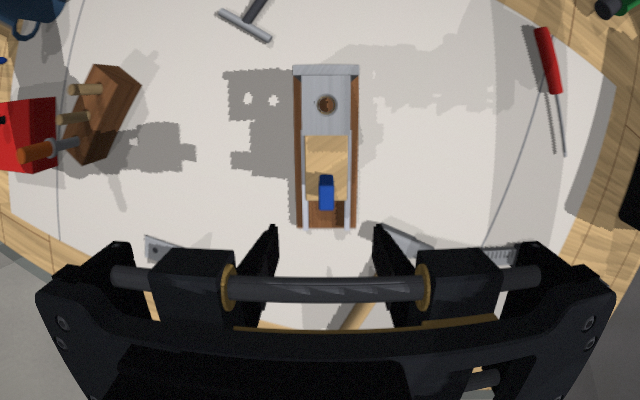

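```bash
python3 - <<'E'
from h import *
c=L('w4');h=cv2.cvtColor(c['p'],cv2.COLOR_BGR2HSV)
cr=c['p'][60:235,285:365]; cv2.imwrite('pics/w4c.png',cv2.resize(cr,None,fx=3.4,fy=3.4,interpolation=2))
E
python3 -m crank '[[-345,4,60,1.1,0,0],[-345,4,60,1.1,0,0],[-345,4,60,1.1,0,0],[-345,4,60,1.1,0,0],[-345,4,60,1.1,0,0]]' 0.6;python3 -c "
from h import *
rel([610,-255,230],Rx(106.8))"
```

```text
t: 7.25
eef_pos: [597.5, -157.0, 229.4]
tcp_rot: [-1.571, 0.003, 1.865]
ft_force: [1.1, 1.0, 0.3]
opening: 0.603
shift [-97.5  -0.3  16.4]
turn [-0.01  0.04 -0.15]
```

View pics/w4c.png

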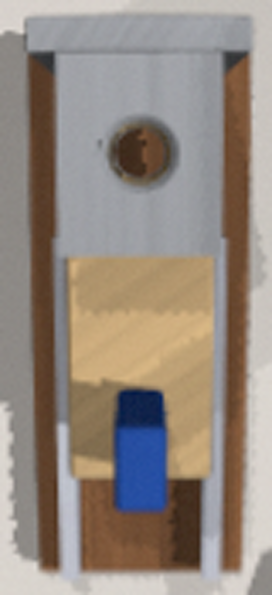

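```bash
python3 - <<'E'
from h import *
c=L('w4')
e=onz(c,326.4,103.9,116,True);f=onz(c,326.0,197.5,134,True);print(e,f,np.linalg.norm((e-f)[:2]),np.degrees(np.arctan2((f-e)[1],(f-e)[0])))
E
python3 -m crank '[[-97,0,16,0,0,0],[-97,0,16,0,0,0],[-97,0,16,0,0,0],[-97,0,16,0,0,0]]' 0.6;python3 -c "
from h import *
print(T()[0]);grab('wrist','w5')"
```

```text
[489.33083085  69.66450167 116.        ] [568.88048615  93.36802396 134.        ] 83.00605174917754 16.592551644102574
t: 7.65
eef_pos: [609.8, -255.4, 228.8]
tcp_rot: [-1.57, 0.002, 1.863]
ft_force: [-0.3, 0.5, -0.1]
opening: 0.604
[ 609.78850629 -255.41233447  228.76344396]
```

View pics/w5.png

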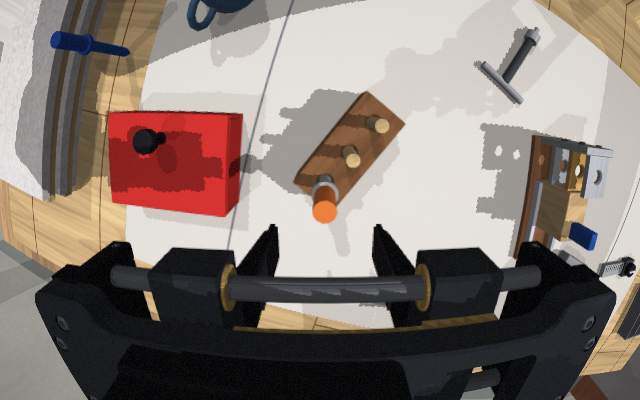

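The orange grip's top is at about (324,212), with the collar and shaft leading into the end socket. The dowels are at (353,158) and (381,125).

```bash
python3 - <<'E'
from h import *
c=L('w5');h=cv2.cvtColor(c['p'],cv2.COLOR_BGR2HSV)
m=cv2.inRange(h,(5,150,180),(18,255,255));m[:,:300]=0;m[:,345:]=0;m[240:]=0
ys,xs=np.where(m);print(xs.min(),xs.max(),ys.min(),ys.max(),xs.mean(),ys.mean(),len(xs))
ct=max(cv2.findContours(m,0,1)[0],key=cv2.contourArea);el=cv2.fitEllipse(ct);print(el)
w=lambda u,v,z:onz(c,u,v,z,True).round(1)
print('top',w(*el[0],167),'size',w(xs.min(),el[0][1],167),w(xs.max()+1,el[0][1],167), 'depth z?',c['d'][int(el[0][1]),int(el[0][0])])
print(c['pose'][:3,3])
for q in((353,159),(382,125)):print('dowel top',w(*q,116))
cv2.imwrite('pics/w5c.png',cv2.resize(c['p'][85:235,270:420],None,fx=4,fy=4,interpolation=2))
p=onz(c,*el[0],167,True);rel([p[0],p[1],124],Rx(106.8))
E
```

```text
313 336 201 222 324.3707317073171 211.37073170731708 410
((324.3724670410156, 211.37596130371094), (21.3729248046875, 22.580406188964844), 89.74853515625)
top [ 612.2 -256.5  167. ] size [ 614.8 -265.1  167. ] [ 609.3 -246.9  167. ] depth z? 244.73515
[ 535.0608908  -278.42862726  399.31857952]
dowel top [ 572.4 -240.9  116. ]
dowel top [ 534.1 -224.9  116. ]
shift [ -2.6 105.1  -1.6]
turn [-0.05  0.01 -0.1 ]
```

View pics/w5c.png

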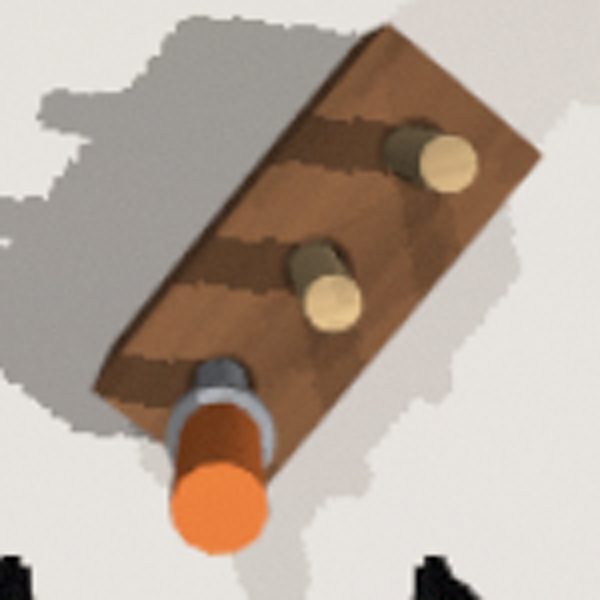

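```bash
python3 -m crank '[[-2.3,0,-1,0,0,-0.1],[-2.3,40,-1,0,0,-0.1],[-2.3,75,-1,0,0,-0.1],[-2.3,105,-1,0,0,-0.1],[-2.3,105,-1,0,0,-0.1]]' 0.6;python3 -m crank '[[0,0,0,0,0,0],[0,0,0,0,0,0],[0,0,0,0,0,0],[0,0,0,0,0,0],[0,0,0,0,0,0]]' 0;python3 -m crank '[[0,0,0,0,0,0],[0,0,0,0,0,0],[0,0,0,0,0,0],[0,0,0,0,0,0]]' 0; python3 -c "
from h import *
print(T())"
```

```text
t: 8.2
eef_pos: [610.2, -254.3, 120.6]
tcp_rot: [-1.565, -0.005, 1.866]
ft_force: [0.8, 0.3, 0.8]
opening: 0.6
t: 8.7
eef_pos: [610.4, -254.4, 121.4]
tcp_rot: [-1.566, -0.004, 1.866]
ft_force: [1.2, 0.5, 0.4]
opening: 0.237
t: 9.1
eef_pos: [610.5, -254.8, 121.6]
tcp_rot: [-1.567, -0.003, 1.866]
ft_force: [0.8, -3.1, -0.6]
opening: 0.206
(array([ 610.4941761 , -254.75679248,  121.56318853]), array([[-0.29057527, -0.00497749, -0.95683919],
       [ 0.95684712,  0.00172736, -0.29058666],
       [ 0.0030992 , -0.99998612,  0.00426077]]))
```

```bash
python3 -m crank '[[0,-10,0,0,0,0],[0,-25,0,0,0,0],[0,-40,0,0,0,0],[0,-55,0,0,0,0],[0,-70,0,0,0,0]]' 0;python3 -m crank '[[0,-20,0,0,0,0],[0,-40,0,0,0,0],[0,-60,0,0,0,0],[0,-70,0,0,0,0],[0,-70,0,0,0,0]]' 0; python3 -c "
from h import *
grab('wrist','w6')
print(T());rel([490,70,262],Rx(106.7))"
```

```text
t: 9.6
eef_pos: [610.7, -254.2, 193.5]
tcp_rot: [-1.567, -0.004, 1.866]
ft_force: [0.1, -0.8, -0.8]
opening: 0.203
t: 10.1
eef_pos: [611.2, -254.2, 265.5]
tcp_rot: [-1.569, -0.003, 1.866]
ft_force: [0.3, 0.7, -1.8]
opening: 0.206
(array([ 610.90483762, -254.094454  ,  263.99450205]), array([[-0.29074272, -0.00442459, -0.95679104],
       [ 0.95679367,  0.00264265, -0.29075573],
       [ 0.00381494, -0.99998672,  0.00346508]]))
shift [345.2   3.4  21.4]
turn [-0.2   0.2   0.22]
```

View pics/w6.png

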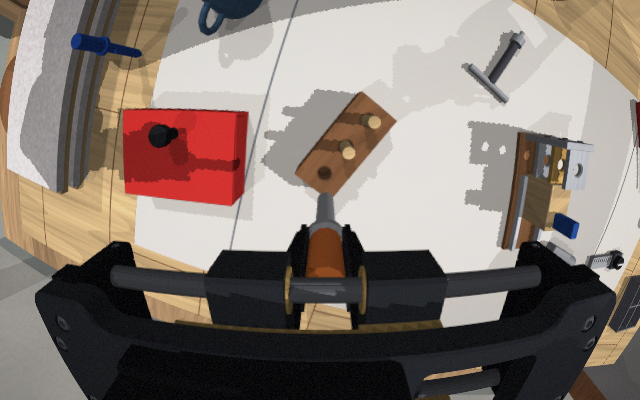

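The pin is held and clear, with its foot at about (325,194). Both dowels are still in the pot. I'll carry it to the brace.

```bash
python3 -m crank '[[50,2,4,0,0,0],[345,3,21,0,0,0],[345,3,21,0,0,0],[345,3,21,0,0,0],[345,3,21,0,0,0]]' 0; python3 -c "
from h import *
print(T()[0]);rel([490,70,262],Rx(106.7))
c=L('w6');print(onz(c,325,194.5,158,True))
"
```

```text
t: 10.65
eef_pos: [522.1, -18.4, 261.4]
tcp_rot: [-1.566, -0.005, 1.865]
ft_force: [0.9, -0.3, -1.5]
opening: 0.208
[522.09168749 -18.42757283 261.37390106]
shift [93.9 -0.1  5. ]
turn [-0.29  0.18  0.28]
[ 612.4492254  -254.75211656  158.        ]
```

```bash
python3 -m crank '[[50,0,3,0,0,0],[94,0,6,-0.3,0,0.3],[94,0,6,-0.3,0,0.3],[94,0,6,-0.3,0,0.3],[94,0,6,-0.3,0,0.3]]' 0; python3 -c "
from h import *
print(T());c=grab('wrist','w7')
cv2.imwrite('pics/w7c.png',cv2.resize(c['p'][60:260,250:400],None,fx=4,fy=3,interpolation=2))
cv2.imwrite('pics/w7c.png',cv2.resize(c['p'][110:260,255:395],None,fx=4,fy=4,interpolation=2))
"
```

```text
t: 11.15
eef_pos: [489.2, 69.2, 261.4]
tcp_rot: [-1.57, 0.0, 1.865]
ft_force: [0.1, -1.1, -1.4]
opening: 0.206
(array([489.23075356,  69.15962742, 261.39347574]), array([[-2.89863558e-01, -6.48583997e-04, -9.57067760e-01],
       [ 9.57067969e-01, -3.45203513e-04, -2.89863387e-01],
       [-1.42382399e-04, -9.99999730e-01,  7.20800887e-04]]))
```

View pics/w7c.png

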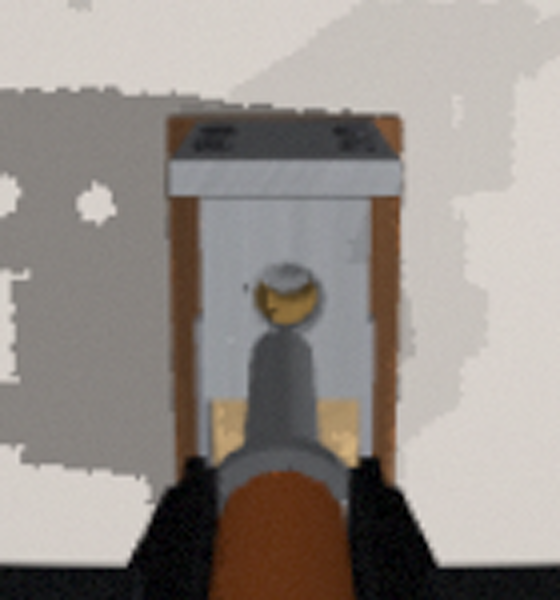

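```bash
python3 - <<'E'
from h import *
c=L('w7');p=np.array([489.23,69.16,261.39]);r=Rx(106.85)
a=onz(c,324.6,192.4,165.8,True); f=onz(c,324.6,192.4,155.8,True)
tz=r[:,2]
s1=a-7*tz; s2=f-3.5*tz
e=onz(c,326.6,173.9,116,True)
print('tip est',s1,s2,'eye',e)
for s in(s1,s2):print('need tool shift',(r.T@(e-s)).round(2))
# lateral pin lean: collar centre
print('tip rel tcp',(r.T@(s1-p)).round(2))
cr=c['p'][160:262,295:355];cv2.imwrite('pics/w7d.png',cv2.resize(cr,None,fx=5.8,fy=5.8,interpolation=2))
E
```

```text
tip est [492.3529152   68.52163104 165.8       ] [491.67403695  68.28792291 155.8       ] eye [479.18252175  66.58541796 116.        ]
need tool shift [ 1.96 49.8  13.17]
need tool shift [ 1.99 39.8  12.45]
tip rel tcp [-1.52 95.59 -2.8 ]
```

View pics/w7d.png

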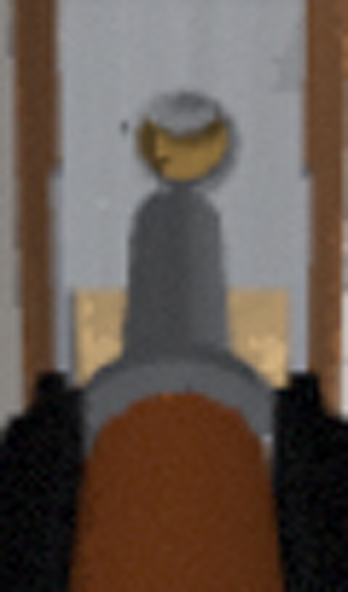

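I made an arithmetic slip on the hole row: it should be 183.7, not 173.9. I'll recompute.

```bash
python3 - <<'E'
from h import *
c=L('w7');p=np.array([489.23,69.16,261.39]);r=Rx(106.85)
u,v=325.0,192.2
a=onz(c,u,v,165.8,True); f=onz(c,u,v,155.8,True)
tz=r[:,2]
s1=a-7*tz; s2=f-3.5*tz
e=onz(c,326.7,183.6,116,True)
print('tip est',s1,s2,'eye',e)
for s in(s1,s2):print('need tool shift',(r.T@(e-s)).round(2))
E
```

```text
tip est [492.07231434  68.80947515 165.8       ] [491.38289186  68.58658345 155.8       ] eye [489.12668179  69.71692635 116.        ]
need tool shift [ 1.72 49.8   2.56]
need tool shift [ 1.74 39.8   1.83]
```

```bash
python3 -m crank '[[1.7,10,2.2,0,0,0],[1.7,20,2.2,0,0,0],[1.7,30,2.2,0,0,0],[1.7,30,2.2,0,0,0],[1.7,30,2.2,0,0,0]]' 0; python3 -c "
from h import *
print(T());c=grab('wrist','w8')
cr=c['p'][145:260,290:360];cv2.imwrite('pics/w8d.png',cv2.resize(cr,None,fx=5.2,fy=5.2,interpolation=2))
"
```

```text
t: 11.7
eef_pos: [486.8, 69.7, 231.1]
tcp_rot: [-1.569, -0.0, 1.864]
ft_force: [-0.8, 0.4, -1.3]
opening: 0.204
(array([486.76069362,  69.70417571, 231.05552879]), array([[-2.88929156e-01, -1.41576888e-03, -9.57349434e-01],
       [ 9.57350477e-01, -3.41230418e-04, -2.88928967e-01],
       [ 8.23798907e-05, -9.99998940e-01,  1.45397843e-03]]))
```

View pics/w8d.png

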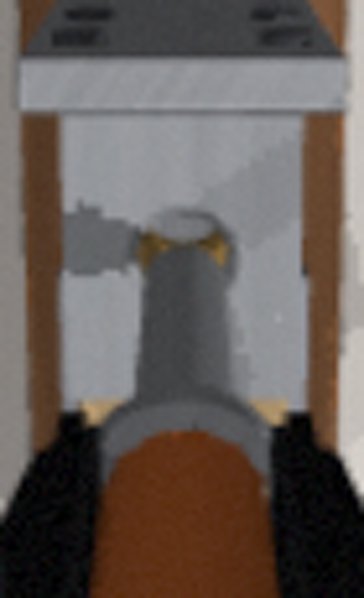

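```bash
python3 - <<'E'
from h import *
c=L('w8');p,r=T()
tz=r[:,2]
# ring back edge and left/right
w=lambda x,y,z:onz(c,290+x/5.2-.4,145+y/5.2-.4,z,True)
b=w(186,204,116);print('eye from back edge',b-10.5*tz,'L',w(132,250,116),'R',w(238,250,116))
e=w(185.5,253,116);print('eye',e)
for z,rr in((135.5,7),(125.5,3.5)):
    s=w(187,248,z)-rr*tz;print('tip',s,'need',(r.T@(b-10.5*tz-s)).round(2),(r.T@([489.4,69.7,116]-s)).round(2))
E
```

```text
eye from back edge [490.05569542  69.86687847 115.99298378] L [491.22860914  59.82991481 116.        ] R [485.58934648  78.52106886 116.        ]
eye [488.9324401   69.42971723 116.        ]
tip [489.46932918  69.86580908 135.49532252] need [-0.17 19.5  -0.57] [-0.14 19.5   0.1 ]
tip [488.76975797  69.66210095 125.49766126] need [-0.17  9.5  -1.3 ] [-0.14  9.5  -0.62]
```

The foot is over the hole to within about 0.6 mm. I'll lower it while watching the force.

```bash
python3 -m crank '[[-0.1,5,-0.3,0,0,0],[-0.1,9,-0.3,0,0,0],[-0.1,12,-0.3,0,0,0],[-0.1,15,-0.3,0,0,0]]' 0;python3 -m crank '[[0,3,0,0,0,0],[0,6,0,0,0,0],[0,9,0,0,0,0]]' 0; python3 -c "
from h import *
print(T()[0])"
```

```text
t: 12.15
eef_pos: [487.2, 69.8, 216.1]
tcp_rot: [-1.57, 0.0, 1.864]
ft_force: [0.4, 0.6, -1.7]
opening: 0.204
t: 12.45
eef_pos: [487.2, 69.8, 206.9]
tcp_rot: [-1.57, 0.0, 1.864]
ft_force: [-0.9, 0.6, -0.9]
opening: 0.205
[487.17879651  69.79585641 206.89855726]
```

```bash
python3 -m crank '[[0,3,0,0,0,0],[0,6,0,0,0,0],[0,9,0,0,0,0],[0,12,0,0,0,0],[0,15,0,0,0,0]]' 0;python3 -m crank '[[0,3,0,0,0,0],[0,6,0,0,0,0],[0,9,0,0,0,0]]' 0; python3 -c "
from h import *
print(T()[0],env.state()['moment'])"
```

```text
t: 12.95
eef_pos: [487.2, 69.8, 191.7]
tcp_rot: [-1.57, 0.0, 1.864]
ft_force: [-0.4, -0.2, -0.9]
opening: 0.206
t: 13.25
eef_pos: [487.1, 69.8, 182.4]
tcp_rot: [-1.57, 0.0, 1.864]
ft_force: [0.3, -0.3, -1.5]
opening: 0.204
[487.13820039  69.79164764 182.37332522] [0.04495447 0.03003919 0.00624915]
```

```bash
python3 -m crank '[[0,3,0,0,0,0],[0,6,0,0,0,0],[0,9,0,0,0,0],[0,12,0,0,0,0]]' 0;python3 -m crank '[[0,3,0,0,0,0],[0,6,0,0,0,0],[0,9,0,0,0,0],[0,12,0,0,0,0]]' 0; python3 -c "
from h import *
print(T()[0],env.state()['moment']);grab('wrist','w9')"
```

```text
t: 13.65
eef_pos: [487.2, 69.8, 170.1]
tcp_rot: [-1.57, 0.0, 1.864]
ft_force: [-0.8, 0.7, -0.9]
opening: 0.206
t: 14.05
eef_pos: [487.2, 69.8, 157.9]
tcp_rot: [-1.57, 0.0, 1.864]
ft_force: [0.2, -0.1, -1.4]
opening: 0.21
[487.17271256  69.78478356 157.8861664 ] [ 0.00422841  0.00333484 -0.03480533]
```

View pics/w9.png

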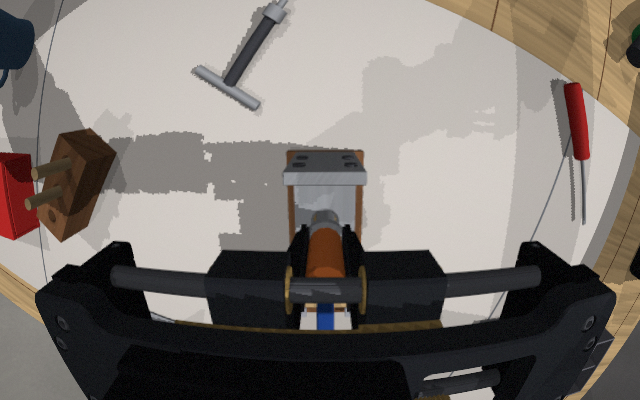

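The pin is through the upper and middle eyes with no contact force. I'll keep lowering it.

```bash
python3 -m crank '[[0,3,0,0,0,0],[0,6,0,0,0,0],[0,9,0,0,0,0],[0,12,0,0,0,0]]' 0;python3 -m crank '[[0,3,0,0,0,0],[0,6,0,0,0,0],[0,9,0,0,0,0],[0,12,0,0,0,0]]' 0; python3 -m crank '[[0,2,0,0,0,0],[0,4,0,0,0,0]]' 0; python3 -c "
from h import *
print(T()[0],env.state()['moment'])"
```

```text
t: 14.5
eef_pos: [487.0, 69.8, 145.3]
tcp_rot: [-1.569, -0.0, 1.864]
ft_force: [-0.2, 0.5, -1.3]
opening: 0.206
t: 14.9
eef_pos: [487.0, 69.8, 133.0]
tcp_rot: [-1.57, -0.0, 1.864]
ft_force: [-0.1, 0.2, -1.6]
opening: 0.204
t: 15.1
eef_pos: [487.0, 69.7, 128.8]
tcp_rot: [-1.57, -0.0, 1.864]
ft_force: [0.1, 0.1, -1.0]
opening: 0.202
[487.03467174  69.74356561 128.79969904] [ 0.08281734 -0.02046764 -0.00246977]
```

```bash
python3 -m crank '[[0,1,0,0,0,0],[0,2,0,0,0,0]]' 0; python3 -m crank '[[0,1,0,0,0,0],[0,2,0,0,0,0]]' 0; python3 -m crank '[[0,1,0,0,0,0],[0,1.5,0,0,0,0]]' 0; python3 -c "
from h import *
print(T()[0],env.state()['moment'])"
```

```text
t: 15.3
eef_pos: [487.0, 69.8, 126.7]
tcp_rot: [-1.57, -0.0, 1.864]
ft_force: [0.3, 0.4, -1.3]
opening: 0.203
t: 15.5
eef_pos: [487.3, 69.8, 126.1]
tcp_rot: [-1.571, 0.0, 1.864]
ft_force: [-6.5, -0.5, 29.7]
opening: 0.209
t: 15.7
eef_pos: [487.3, 69.8, 126.1]
tcp_rot: [-1.572, 0.001, 1.864]
ft_force: [-7.6, -0.0, 27.3]
opening: 0.205
[487.27515248  69.77749901 126.09319538] [-0.05766908  1.63753277  0.03206396]
```

The collar met the upper eye at TCP z 126.1 (126.6 predicted), so the foot is about 15 mm below the lower eye. I'll unload, let go and look.

```bash
python3 -m crank '[[0,0,0,0,0,0],[0,0,0,0,0,0]]' 0; python3 -m crank '[[0,0,0,0,0,0],[0,0,0,0,0,0],[0,0,0,0,0,0],[0,0,0,0,0,0],[0,0,0,0,0,0]]' 0.55;python3 -m crank '[[0,-30,0,0,0,0],[0,-70,0,0,0,0],[0,-110,0,0,0,0],[0,-110,0,0,0,0],[0,-110,0,0,0,0]]' 0.55;  python3 -c "
from h import *
print(T()[0],env.state()['opening']);c=grab('wrist','w10');s=grab('scene','s10')
a=cv2.resize(c['p'][90:250,260:390],(400,492),interpolation=2);b=cv2.resize(s['p'][170:268,320:400],(400,492),interpolation=2)
cv2.imwrite('pics/fin.png',np.hstack([a,b]))"
```

```text
t: 15.9
eef_pos: [487.3, 69.8, 126.4]
tcp_rot: [-1.572, 0.001, 1.864]
ft_force: [0.3, -0.4, -1.5]
opening: 0.207
t: 16.4
eef_pos: [487.3, 69.8, 126.3]
tcp_rot: [-1.572, 0.001, 1.864]
ft_force: [0.4, 0.9, 0.3]
opening: 0.534
t: 16.9
eef_pos: [487.2, 69.8, 236.6]
tcp_rot: [-1.573, 0.001, 1.864]
ft_force: [-1.5, -0.1, -0.8]
opening: 0.549
[487.18186557  69.83993228 236.62830853] 0.5485308444489931
```

View pics/fin.png

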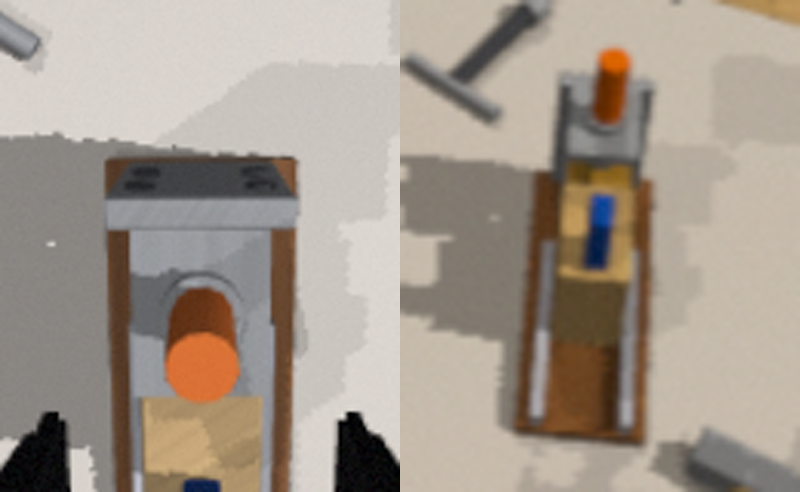

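View pics/s10.png

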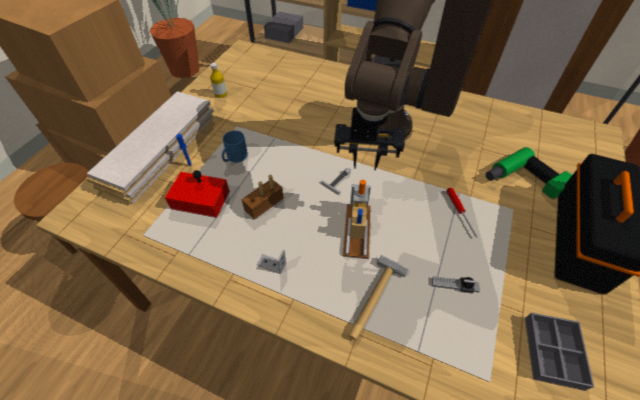

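The wrist crop shows the pin upright with its collar flat on the upper eye. The scene view shows the dowels and everything else where they were. One last numeric check of seating height and rail position.

```bash
python3 - <<'E'
from h import *
c=L('w10')
w=lambda x,y,z:onz(c,260+x/3.077-.4,90+y/3.077-.4,z,True)
print('grip top',w(202,367,172).round(1),'width',np.linalg.norm(w(165,367,172)-w(239,367,172)).round(1))
s=L('s10');h=cv2.cvtColor(s['p'],cv2.COLOR_BGR2HSV)
m=cv2.inRange(h,(4,170,90),(16,255,255));m[:,:350]=0;m[:,375:]=0;m[:170]=0;m[200:]=0
ys,xs=np.where(m);print(xs.min(),xs.max(),ys.min(),ys.max())
for v in range(ys.min(),ys.min()+5):print(dep(s,xs.mean(),v).round(1))
t=grab('top','t10');h=cv2.cvtColor(t['p'],cv2.COLOR_BGR2HSV);m=cv2.inRange(h,(105,120,40),(130,255,255));m[:,:235]=0;m[:,300:]=0;m[250:]=0
ys,xs=np.where(m);print('top fin',len(xs),xs.mean() if len(xs) else 0,ys.mean() if len(xs) else 0)
# brass visible? fin rail: block end to upper eye edge
d=L('w10');cv2.imwrite('pics/t10c.png',cv2.resize(t['p'][165:250,235:295],(420,595),interpolation=2))
E
```

```text
grip top [488.5  69.2 172. ] width 19.3
359 365 180 193
[484.3  66.5 171.4]
[487.6  67.7 170.9]
[492.9  69.4 172.6]
[495.6  70.4 171.5]
[499.3  71.7 171.5]
top fin 0 0 0
```

View pics/t10c.png

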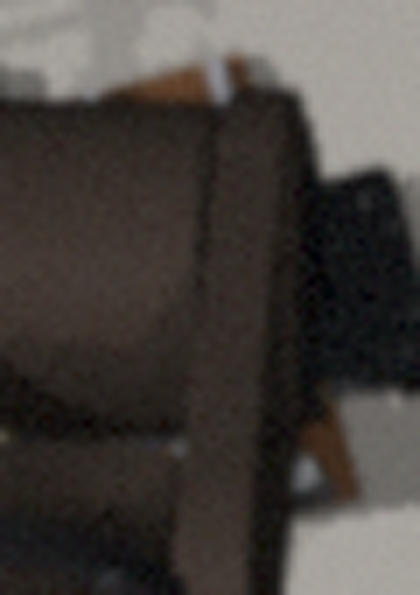

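The top view is blocked by the arm. I'll back the tool off so the wrist camera can check the rail.

```bash
python3 -m crank '[[0,0,-40,0,0,0],[0,0,-80,0,0,0],[0,0,-80,0,0,0],[0,0,-80,0,0,0]]' 0.6;  python3 -c "
from h import *
c=grab('wrist','w11');h=cv2.cvtColor(c['p'],cv2.COLOR_BGR2HSV)
m=cv2.inRange(h,(105,120,110),(130,255,255));m[:,:300]=0;m[:,350:]=0;m[:150]=0
ys,xs=np.where(m);print(xs.min(),xs.max(),ys.min(),ys.max())
f=onz(c,(xs.min()+xs.max())/2,(ys.min()+ys.max())/2,134,True);print(f)
for e in([489.4,69.7],[488.5,69.2]):print(np.linalg.norm(f[:2]-e))
cv2.imwrite('pics/w11c.png',cv2.resize(c['p'][60:235,285:365],None,fx=3.4,fy=3.4,interpolation=2))"
```

```text
t: 17.45
eef_pos: [562.9, 93.1, 233.1]
tcp_rot: [-1.567, -0.001, 1.865]
ft_force: [0.4, 0.4, -0.2]
opening: 0.598
318 331 190 213
[568.23739414  93.02926383 134.        ]
82.21672132243815
83.22190720168591
```

View pics/w11c.png

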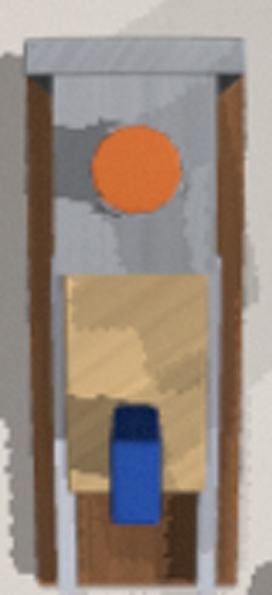

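The fin now stands 82.2 mm from the measured eye axis (82 nominal), and the pin is upright and seated. Handing in.

```bash
python3 -c "
from h import *
print(job.job_done())"
```

```text
the job is handed in; nothing more can be done
None
```

I slid the rail home, lowered the orange-gripped pin through all three eyes until its collar sat on the upper eye, and handed the job in at about 17.5 s.

- **Rail:** I pinched the blue fin and pushed the rail 37.8 mm until it hit its stop. The final wrist view put the fin 82.2 mm from my measured eye axis (82 mm nominal). Using the pin grip's estimated centre as the axis instead gives 83.2 mm; that 1 mm gap is within the camera error.
- **Pin:** It went down with no noticeable contact force until the collar touched the upper eye, at about 30 N. I let go only then, with the foot worked out to be about 15 mm below the lower eye. The pin stands upright and its grip top reads 171–172.6 mm (172 expected).
- **Everything else:** The dowels are still in the pot, the red lid is shut and the blue look-alike is untouched. In the scene picture nothing else appears to have moved.
- **Checks that fell short:** The arm blocked the final top view, so I used the wrist camera instead. I did not see the foot below the lower eye; its position comes from the collar seating and the pin's length. I also misread one hole position during alignment and corrected it before moving.

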